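Lock the carrier onto its fixture and load the bearing shields

TASK

Get the shield fixture ready: swing its lock collar open, towards the green mark, so that the carrier plate can go on, seat the square carrier fully home on the two locating pegs of the round base, and turn the collar to the red mark so that its lugs hold the carrier down. Only then lay every bearing shield that is there flat into a station of the carrier, one per station, settled between the locating pins. The bottle and the tape roll are to stay where they are.

Things in the scene. Friction and masses are not known exactly. Their poses are not given: they have to be found in the camera images.
- fixture_base: Round blue base fixed to the table: flange 276 mm across, 4 mm thick, with a plinth 236 mm across whose flat top (the seat) lies 20 mm above the table. Two steel pegs, 12 mm diameter with tapered tops, stand 11 mm above the seat on its y axis at y = +69 and -69 mm. Origin at the centre of the underside, z up. The lock collar runs round the plinth.
- seat (a point): Centre of the base's flat top, where the centre of the carrier's underside belongs; axes as fixture_base (pegs along y). Two blue lugs of the collar, on opposite sides, stand up round it to 44 mm above the table; locked, they reach in over two opposite corners of a seated carrier.
- lock_collar (a joint): Angle (rad) of the captive bare-metal collar about the base's vertical centre line: 0 = open (handle at the green mark), 0.58 = locked (handle at the red mark; above 0.52 counts), stop at 0.60; grows counter-clockwise seen from above. Stays where it is left; about 2 N at the handle turns it. The carrier goes on freely only below about 0.2. Starts near locked.
- collar_handle (a point): Centre of the top of the collar's handle, an upright black round post of 15 mm diameter from 26 to 78 mm above the table, 146 mm from the collar's axis; it moves with the collar on an arc about the base's centre. At joint value q it lies at the angle -1.850 + q (rad) from the base's x axis.
- carrier: Loose square aluminium plate, 164 x 164 x 12 mm, 0.45 kg. Origin at the centre of its underside, z up. Two 15 mm through holes on its y axis at y = +69 and -69 mm fit the base's pegs, either way round (half a turn is the same). A red grip post in its middle, 16 mm along its x and 30 mm along its y, reaches from 12 to 66 mm above the underside. Four stations (grey discs) lie round the post.
- station_1 (a point): Centre of a station on the carrier's upper face (12 mm above its underside), at x = +40, y = +40 mm in the carrier's frame. Steel pins and blocks 8 mm high stand 33 to 37 mm from it in the carrier's +x, -x, +y and -y directions; fingers have room between them along the diagonals, most across the line to the grip post.
- station_2 (a point): Centre of a station on the carrier's upper face (12 mm above its underside), at x = -40, y = +40 mm in the carrier's frame. Steel pins and blocks 8 mm high stand 33 to 37 mm from it in the carrier's +x, -x, +y and -y directions; fingers have room between them along the diagonals, most across the line to the grip post.
- station_3 (a point): Centre of a station on the carrier's upper face (12 mm above its underside), at x = -40, y = -40 mm in the carrier's frame. Steel pins and blocks 8 mm high stand 33 to 37 mm from it in the carrier's +x, -x, +y and -y directions; fingers have room between them along the diagonals, most across the line to the grip post.
- station_4 (a point): Centre of a station on the carrier's upper face (12 mm above its underside), at x = +40, y = -40 mm in the carrier's frame. Steel pins and blocks 8 mm high stand 33 to 37 mm from it in the carrier's +x, -x, +y and -y directions; fingers have room between them along the diagonals, most across the line to the grip post.
- shield_1: Loose bearing shield: round light grey die-cast cap, 60 mm diameter, 20 mm high, 0.06 kg, to be handled as a solid disc and pinched by its rim. Origin at the centre of its underside, z up (hollow side up). Two or three of the three shields are present.
- shield_2: Loose bearing shield: round light grey die-cast cap, 60 mm diameter, 20 mm high, 0.06 kg, to be handled as a solid disc and pinched by its rim. Origin at the centre of its underside, z up (hollow side up). Two or three of the three shields are present.
- shield_3: Loose bearing shield: round light grey die-cast cap, 60 mm diameter, 20 mm high, 0.06 kg, to be handled as a solid disc and pinched by its rim. Origin at the centre of its underside, z up (hollow side up). Two or three of the three shields are present.
- varnish_bottle: Bystander to be left alone: white bottle with a red nozzle cap, 43 mm across and 120 mm tall, standing. Origin at the centre of its underside.
- tape_white_roll: Bystander to be left alone: roll of white tape, 68 mm across, 18 mm high, lying flat. Origin at the centre of its underside.
Mind the look-alikes: they are no part of the job. Leave any purple look-alike of the shield_3 alone.

How it is judged:
On the way, in this order (a step that is already met when the one before it is completed fails the run):
1. the carrier sits fully home on the base's pegs (horizontal distance between carrier and seat below 0.004 m and z of carrier in the frame of seat below 0.003 m and angle between carrier's own z axis and vertical below 0.03 rad and angle between the x axis of carrier and the x axis of seat, either way round below 0.07 rad), for 0.2 s.
2. the collar is turned to the locked mark over the seated carrier (all of step 1 and value of joint lock_collar above 0.52 rad), for 0.2 s.
At the end, for the whole second after the job is handed in: Carrier on the base (centre within 4 mm, at most 3 mm high, tilt < 0.03 rad, square to the pegs within 0.07 rad), collar above 0.52, each present shield at rest in a station (centre within 7 mm, underside within 2.5 mm of the face, tilt < 0.06 rad), nothing touched (all of step 2 and (horizontal distance between shield_1 and station_1 below 0.007 m or horizontal distance between shield_1 and station_2 below 0.007 m or horizontal distance between shield_1 and station_3 below 0.007 m or horizontal distance between shield_1 and station_4 below 0.007 m) and z of shield_1 in the frame of carrier between 0.009 and 0.0145 m and angle between each of shield_1, shield_2, shield_3's own z axis and vertical below 0.06 rad and linear speed of each of shield_1, shield_2, shield_3 below 0.02 m/s and (horizontal distance between shield_2 and station_1 below 0.007 m or horizontal distance between shield_2 and station_2 below 0.007 m or horizontal distance between shield_2 and station_3 below 0.007 m or horizontal distance between shield_2 and station_4 below 0.007 m) and z of shield_2 in the frame of carrier between 0.009 and 0.0145 m and (horizontal distance between shield_3 and station_1 below 0.007 m or horizontal distance between shield_3 and station_2 below 0.007 m or horizontal distance between shield_3 and station_3 below 0.007 m or horizontal distance between shield_3 and station_4 below 0.007 m) and z of shield_3 in the frame of carrier between 0.009 and 0.0145 m).
It fails at once if a shield is laid in a station while the carrier is not seated and locked ((((horizontal distance between shield_1 and station_1 below 0.02 m or horizontal distance between shield_1 and station_2 below 0.02 m or horizontal distance between shield_1 and station_3 below 0.02 m or horizontal distance between shield_1 and station_4 below 0.02 m) and z of shield_1 in the frame of carrier between 0.009 and 0.016 m) or ((horizontal distance between shield_2 and station_1 below 0.02 m or horizontal distance between shield_2 and station_2 below 0.02 m or horizontal distance between shield_2 and station_3 below 0.02 m or horizontal distance between shield_2 and station_4 below 0.02 m) and z of shield_2 in the frame of carrier between 0.009 and 0.016 m) or ((horizontal distance between shield_3 and station_1 below 0.02 m or horizontal distance between shield_3 and station_2 below 0.02 m or horizontal distance between shield_3 and station_3 below 0.02 m or horizontal distance between shield_3 and station_4 below 0.02 m) and z of shield_3 in the frame of carrier between 0.009 and 0.016 m)) and (value of joint lock_collar below 0.46 rad or horizontal distance between carrier and seat above 0.01 m or z of carrier in the frame of seat above 0.01 m)).
It fails at once if the bottle or the tape roll is moved more than 30 mm or the bottle knocked over (distance of any of varnish_bottle, tape_white_roll from where it was at the start of the episode above 0.03 m or angle between varnish_bottle's own z axis and vertical above 0.5 rad).
Of shield_1, shield_2, shield_3 only 2 to 3 are there at a start; the rules pass over those that are not, and their reading is None.
At some moment in a run one of shield_1, shield_2, shield_3 may be knocked a few centimetres aside while the robot is not near it.
Once in a run the grip may slacken for a moment while it holds something.
It also fails if it takes over 210 s, if anything falls off the work surface, if the arm or the gripper's body presses on something with over 40 N, if the wrist force passes 120 N, or if a joint passes its speed limit or range.

ROBOT

A 6-joint arm with a two-finger parallel gripper is mounted at the origin on a cart in front of the work surface, level with it; the furniture and walls round the work are solid. World frame = base frame: x ahead of the robot, y to its left, z up, the work surface at z = 0. Lengths are in m, angles in rad, forces in N, time in s.
With the tool pointing down it reaches from about 0.375 to 0.9 m from the base axis. Payload 3.1 kg.
Tool frame: the origin (TCP) lies between the finger pads; the fingertips stand 14 mm ahead of it and the grasp point (between the pads) lies 5 mm behind it; z points along the fingers, y is the line along which they close (so a half turn about z gives the same grasp; the last joint's range is limited). The gripper opens to 87 mm and grips with 3 to 60 N. Pads are 19 mm wide; open, the fingers measure 117 mm over their backs; the gripper's body (75 mm by 190 mm) begins 51 mm behind the grasp point.
Start: joints at [1.077, 0.527, 1.433, -0, 1.181, -0.178], TCP at [0.194, 0.594, 0.237] pointing down, gripper open.
Joint ranges: [-3.08, 3.08], [-0.75, 2.2], [0.22, 2.44], [-1.43, 4.57], [0, 2.65], [-2.85, 2.85]. Speed limits (rad/s): [2.79, 2.79, 3.14, 3.14, 3.14, 3.14].

INTERFACE

Orientations are given as a unit quaternion [x, y, z, w].
In Python, from station import arm gives the robot as it stands.
- The arm moves only by the tool drive_tool, never from a script. Its argument "motion" is text: rows parted by semicolons, each of 7 numbers parted by spaces: the shift along the tool's x, y, z in cm, then the turn, a rotation vector about the tool's x, y, z in degrees, then the closure in counts, from 0 (fully open) to 255 (shut). A call has 1 to 20 rows; each row is the pose to reach, as a shift and turn from the pose commanded when the call began, along the tool's axes at that moment; what a row does not reach only later rows make up. A row lasts 1/10 s, in which the tool goes at most 50 mm and 8.59 degrees, less where a joint would pass 70% of its speed; a pose out of reach is approached as far as the arm can. A call with a gripper value outside its range is refused whole. The fingers move at their own pace and stop on an object; "squeeze" is the grip in N (left out, the last holds). Time passes only in rows, so rows that repeat a pose let the fingers close. It gives the time, the measured TCP pose, the force, the opening and the grip force at its end, in the units of the state.
- arm.state(): the state, without advancing time (a new reading comes with each control period).
- arm.grab_frame(name): name is "scene" or "top"; returns (picture, depth): 480x640x3 uint8, red, green, blue; 480x640 float32, m along the optical axis (not along the pixel's ray), 0 where there is no reading.
- arm.camera_info(name): a dict with "fx", "fy", "cx", "cy" (pixels), "k1" (the pictures are not rectified: a ray, as slopes to the right and down, at radius r is drawn at 1 + k1 r^2 times it, then the intrinsics apply), "R" (3x3) and "t" (3): a world point X has camera coordinates R X + t. Camera axes: x right, y down, z forward; pixel columns grow to the right and rows downward; lengths in m; the calibration is good to about 2 mm. A picture is of the moment at which its call begins. camera_info takes no time and is no camera call.
- arm.finish_job(): hands the job in; it is judged then, once.
Trained networks look in the newest picture that a camera, given by its name, has taken for a name from the list of things; names that differ only in an ending like _2 or _b are one class to them, and where a whole thing is asked for, a point or a joint stands for the part that bears it (a point fixed in the world has none). Each returns a list of dicts, best first, with "conf" (0 to 1); they miss things now and then, are a little off and sometimes report something else, mostly with a low value. They report only what shows in the picture. A call takes as long as a camera call. They do not tell look-alikes from the thing itself.
- arm.spot_in(camera, target): "position" ([x, y, z] in m, in world coordinates, good to about 4 mm: the middle of the surface that is visible of it).
- arm.landmark_of(camera, target): "position" ([x, y, z] in m, in world coordinates, good to about 4 mm: a listed point, or the origin of a listed thing).
The state is a dict: "t": time; "q": joint angles; "joint_vel": joint speeds; "joint_efforts": joint torques, N m; "tcp_pos": TCP position; "eef_rot": TCP orientation; "force": force on the tool from outside, world axes, zero at the start; "moment": the same for the moment, N m; "gripper_width": finger opening in m; "grip_force": force on a finger pad.
Only numpy, scipy, OpenCV 4.12 (cv2) and the standard library are available. Lean on these libraries where they do the work, as an engineer would, in place of code of your own. Each camera call takes 0.05 s, during which the arm holds its last target. There are 200 camera calls.

## Working session

There is one attempt and no reset: what is moved stays moved. The work goes in short steps, Python scripts to look and compute and a tool call to move; the robot and the scene stay as the last step left them, time stands still between calls to the robot, and variables do not carry over. Pictures are saved under pics/ and viewed, at most 14 in all, crops included, and the job is handed in when it is done.

Besides the shell and the picture viewer there is one more tool, called after "Request:" by a JSON object that holds its "name" and its "arguments". drive_tool: Moves the arm, as the interface text tells. Its arguments: {"type":"object","properties":{"motion":{"type":"string"},"squeeze":{"type":"number"}},"required":["motion"]}

```bash
ls; mkdir -p pics; cat > h.py <<'E'
import numpy as np, cv2
from station import arm
from scipy.spatial.transform import Rotation as Ro
def save(cam,name,crop=None,scale=1):
    im,d=arm.grab_frame(cam)
    p=im[:,:,::-1]
    if crop: x0,y0,x1,y1=crop; p=p[y0:y1,x0:x1]
    p=cv2.resize(p,None,fx=scale,fy=scale,interpolation=cv2.INTER_CUBIC) if scale!=1 else p
    cv2.imwrite('pics/'+name+'.png',p); return im,d
def undist(c,u,v):
    a=np.array([(u-c['cx'])/c['fx'],(v-c['cy'])/c['fy']]); b=a.copy()
    for _ in range(10): b=a/(1+c['k1']*(b@b))
    return b
def px2w(cam,u,v,z=None,depth=None):
    c=arm.camera_info(cam);b=undist(c,u,v);R=np.array(c['R']);t=np.array(c['t'])
    d=R.T@np.array([b[0],b[1],1]);o=-R.T@t
    s=depth if depth is not None else (z-o[2])/d[2]
    return o+s*d
def w2px(cam,X):
    c=arm.camera_info(cam);p=np.array(c['R'])@np.array(X)+np.array(c['t']);b=p[:2]/p[2]
    b=b*(1+c['k1']*(b@b));return np.array([b[0]*c['fx']+c['cx'],b[1]*c['fy']+c['cy']])
def rel(pos,yaw=None):
    """shift in cm along current tool axes to reach world TCP pos; turn about tool z (deg) to have tool y axis at angle yaw (mod pi)"""
    s=arm.state();R=Ro.from_quat(s['eef_rot']).as_matrix()
    print('shift cm',np.round(R.T@(np.array(pos)-s['tcp_pos'])*100,2))
    y=np.arctan2(R[1,1],R[0,1]);print('tcp',np.round(s['tcp_pos'],4),'yaw y deg',round(np.degrees(y),1),'tilt z',np.round(R[:,2],4),'q6',round(s['q'][5],2))
    if yaw is not None:
        d=(np.degrees(yaw-y)+90)%180-90; print('turn about tool z deg',round(-d,1),'or',round(-d+180*np.sign(d),1))
E
python3 - <<'E'
from h import *
for c in('scene','top'):
    save(c,c+'0')
    i=arm.camera_info(c);R=np.array(i['R']);print(c,i['fx'],-R.T@np.array(i['t']),R[2],i['k1'])
    for n in ('seat','collar_handle','carrier','station_1','shield_1','varnish_bottle','tape_white_roll'):
        print(n,[(np.round(r['position'],3).tolist(),round(r['conf'],2),w2px(c,r['position']).astype(int).tolist()) for r in arm.landmark_of(c,n)])
E
```

```text
pics
scene 439.48420774984936 [ 0.08550903 -0.4005525   0.85387853] [ 0.48242946  0.4507528  -0.75105508] 0.013396734228215136
seat [([0.618, 0.026, 0.024], 0.77, [344, 257]), ([0.558, 0.252, 0.012], 0.37, [263, 229]), ([0.454, 0.24, 0.002], 0.21, [237, 257])]
collar_handle [([0.635, -0.121, 0.077], 0.86, [400, 270])]
carrier [([0.608, 0.288, -0.001], 0.82, [269, 216]), ([0.463, 0.153, -0.0], 0.21, [263, 273])]
station_1 [([0.578, 0.33, 0.014], 0.85, [249, 211]), ([0.654, 0.315, 0.012], 0.75, [273, 199]), ([0.635, 0.242, 0.012], 0.7, [287, 215]), ([0.559, 0.254, 0.013], 0.65, [263, 228])]
shield_1 [([0.409, 0.348, -0.002], 0.71, [196, 247]), ([0.459, 0.237, -0.002], 0.68, [239, 257]), ([0.463, 0.151, -0.001], 0.6, [264, 274])]
varnish_bottle [([0.748, -0.237, -0.004], 0.59, [465, 288]), ([0.618, 0.025, 0.021], 0.44, [344, 258])]
tape_white_roll [([0.759, 0.172, -0.003], 0.84, [336, 207])]
top 495.6099180118141 [0.41198238 0.07043077 1.01143522] [ 0.20602115 -0.01325723 -0.97845773] -0.04590733221962044
seat [([0.616, 0.024, 0.021], 0.64, [337, 238])]
collar_handle [([0.636, -0.12, 0.077], 0.89, [411, 218])]
carrier [([0.613, 0.284, 0.001], 0.61, [211, 247]), ([0.619, 0.025, 0.022], 0.2, [336, 236])]
station_1 [([0.575, 0.331, 0.009], 0.87, [188, 265]), ([0.56, 0.255, 0.013], 0.74, [225, 271]), ([0.637, 0.24, 0.014], 0.64, [231, 233]), ([0.652, 0.317, 0.01], 0.57, [194, 228]), ([0.745, -0.233, -0.003], 0.55, [452, 176])]
shield_1 [([0.41, 0.346, -0.002], 0.8, [181, 348]), ([0.463, 0.151, -0.0], 0.78, [278, 317]), ([0.635, 0.242, 0.016], 0.73, [230, 234]), ([0.617, 0.023, 0.02], 0.61, [337, 237]), ([0.457, 0.233, -0.003], 0.56, [237, 322]), ([0.743, -0.236, -0.003], 0.23, [453, 177])]
varnish_bottle [([0.745, -0.234, -0.002], 0.85, [452, 176])]
tape_white_roll [([0.754, 0.176, -0.009], 0.87, [262, 181])]
```

View pics/scene0.png

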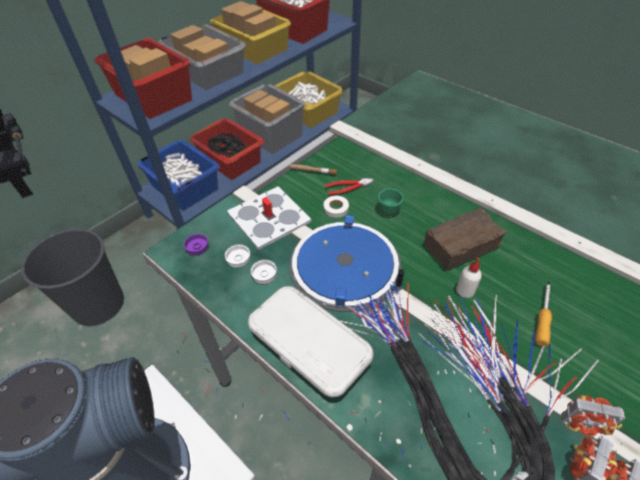

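View pics/top0.png

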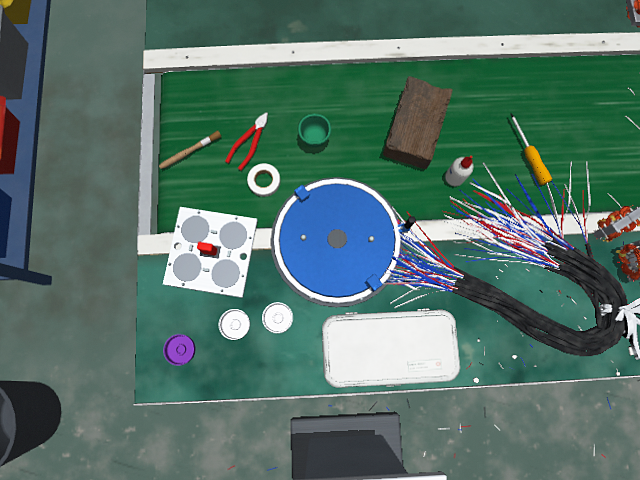

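The top picture shows the carrier at (210,250), the base at (337,240) with pegs at (304,238) and (371,239), and the handle near (411,220). There are two light shields at (234,324) and (277,317). Things that could pass for a shield are the purple cap (179,349), the tape roll (263,180) and the green cup (314,130). I choose the two light grey ones. Next is one close crop to check.

```bash
python3 - <<'E'
from h import *
im,d=save('top','crop1',(155,160,435,370),2.85)
for n,(u,v) in dict(pegA=(304,238),pegB=(371,239),hand=(411,220),plate=(240,270),post=(206,247),sA=(234,324),sB=(277,317)).items():
    print(n,np.round(px2w('top',u,v,depth=d[v,u]),4))
def cen(mask,z,nm,amin):
    n,l,s,c=cv2.connectedComponentsWithStats(mask.astype(np.uint8))
    for i in range(1,n):
        if s[i,4]>amin: print(nm,s[i,4],c[i].round(1),px2w('top',*c[i],z=z).round(4))
h=cv2.cvtColor(im,cv2.COLOR_RGB2HSV)
roi=np.zeros((480,640),bool);roi[160:360,160:430]=1
cen(((h[...,0]<8)|(h[...,0]>172))&(h[...,1]>150)&roi,.066,'red',15)
blue=(h[...,0]>100)&(h[...,0]<125)&(h[...,1]>120)&roi
cen(blue,.02,'blue',200)
r2=roi.copy();r2[:,:280]=0;r2[225:255,325:350]=0;r2[:,390:]=0;r2[:225]=0;r2[255:]=0
cen((~blue)&r2,.031,'pegs',3)
w=(h[...,1]<40)&(h[...,2]>120)&roi
ys,xs=np.where(w&(np.indices((480,640))[1]<262)&(np.indices((480,640))[0]<305)&(np.indices((480,640))[0]>200)&(abs(np.array(d)-0)>0))
print(len(xs))
E
```

```text
pegA [0.6178 0.0912 0.03  ]
pegB [ 0.6091 -0.0441  0.0305]
hand [ 0.6328 -0.1184  0.0808]
plate [0.5614 0.2244 0.0122]
post [0.6012 0.2812 0.0675]
sA [0.4538 0.2396 0.0036]
sB [0.4637 0.1527 0.0045]
red 53 [242.8 164.4] [0.7675 0.2074 0.066 ]
red 20 [423.8 233.2] [ 0.6086 -0.1441  0.066 ]
red 183 [206.7 248.2] [0.5991 0.2802 0.066 ]
red 18 [408.1 262.4] [ 0.5525 -0.1085  0.066 ]
blue 10246 [338.1 240.6] [0.6112 0.022  0.02  ]
pegs 7 [280.1 227.1] [0.6424 0.1386 0.031 ]
pegs 27 [302.9 237.1] [0.6195 0.0933 0.031 ]
pegs 30 [370.8 238.5] [ 0.6101 -0.0437  0.031 ]
pegs 6 [280.2 252.3] [0.5905 0.1402 0.031 ]
6398
```

View pics/crop1.png

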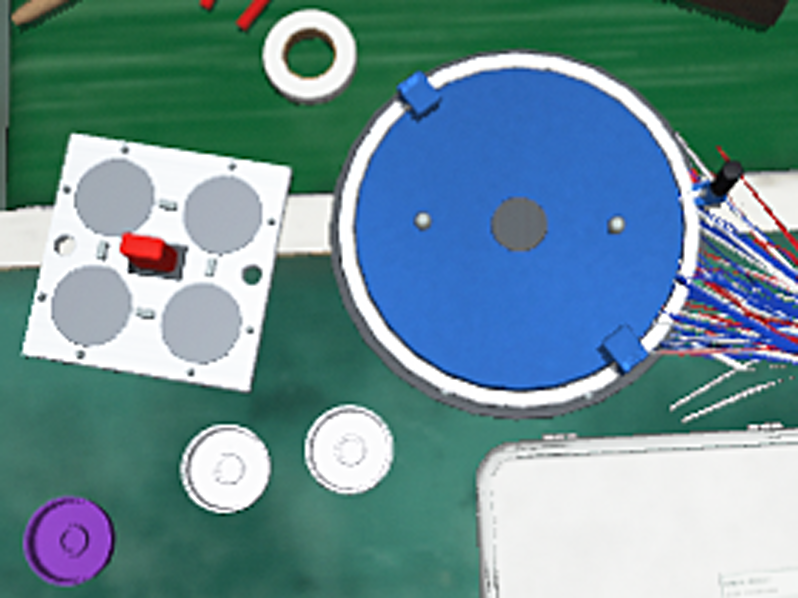

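The crop confirms two white-grey shields at crop (227,468) and (349,450). The purple cap is at (70,540), the tape at (310,55), the pegs at (423,220) and (617,225), and the handle top at (735,165). Next I compute the carrier pose and the move to the handle.

```bash
python3 - <<'E'
from h import *
f=lambda x,y,z:px2w('top',155+x/2.85-.17,160+y/2.85-.17,z=z)
c=[f(x,y,.012) for x,y in((72,133),(291,167),(250,390),(23,354))]
print(np.mean(c,0),[np.round(p,3) for p in c],[np.linalg.norm(c[i]-c[i-1]).round(4) for i in range(4)])
h1,h2=f(65,245,.012),f(252,274,.012);print(h1,h2,(h1+h2)/2,np.linalg.norm(h1-h2),np.degrees(np.arctan2(*(h1-h2)[1::-1])))
for i in range(4):
    e=c[i]-c[i-1];print('edge',np.degrees(np.arctan2(e[1],e[0])).round(1))
im,d=arm.grab_frame('top')
# highest things around handle
for u in range(400,440,8):
    print([round(float(px2w('top',u,v,depth=d[v,u])[2]),3) for v in range(195,265,8)])
rel([.6355,-.12,.20],np.radians(8)); rel([.6355,-.12,.066],np.radians(8))
E
```

```text
[0.60404589 0.28431283 0.012     ] [array([0.701, 0.348, 0.012]), array([0.668, 0.188, 0.012]), array([0.507, 0.22 , 0.012]), array([0.54 , 0.382, 0.012])] [np.float64(0.1648), np.float64(0.164), np.float64(0.164), np.float64(0.1647)]
[0.61769292 0.35223066 0.012     ] [0.59002575 0.21727204 0.012     ] [0.60385933 0.28475135 0.012     ] 0.13776538789785575 78.41460700340981
edge -11.7
edge -101.8
edge 168.5
edge 78.4
[-0.006, -0.004, -0.0, -0.002, 0.021, 0.005, 0.003, 0.009, 0.001]
[-0.003, -0.001, -0.0, 0.082, 0.04, 0.006, 0.013, 0.012, 0.016]
[-0.006, -0.001, -0.004, -0.005, 0.001, 0.007, 0.01, -0.001, 0.01]
[-0.007, -0.001, -0.001, -0.002, 0.004, 0.001, 0.01, 0.016, 0.009]
[-0.004, -0.002, -0.003, -0.005, -0.001, 0.002, 0.009, 0.0, 0.027]
shift cm [-64.14 -54.17   3.65]
tcp [0.194  0.5941 0.2366] yaw y deg 71.9 tilt z [-0.  0. -1.] q6 -0.18
turn about tool z deg 63.9 or -116.1
shift cm [-64.14 -54.17  17.05]
tcp [0.194  0.5941 0.2366] yaw y deg 71.9 tilt z [-0.  0. -1.] q6 -0.18
turn about tool z deg 63.9 or -116.1
```

Request:
{"name": "drive_tool", "arguments": {"motion": "-64.1 -54.2 3.6 0 0 63.9 0;-64.1 -54.2 3.6 0 0 63.9 0;-64.1 -54.2 3.6 0 0 63.9 0;-64.1 -54.2 3.6 0 0 63.9 0;-64.1 -54.2 3.6 0 0 63.9 0;-64.1 -54.2 3.6 0 0 63.9 0;-64.1 -54.2 3.6 0 0 63.9 0;-64.1 -54.2 3.6 0 0 63.9 0;-64.1 -54.2 3.6 0 0 63.9 0;-64.1 -54.2 3.6 0 0 63.9 0;-64.1 -54.2 3.6 0 0 63.9 0;-64.1 -54.2 3.6 0 0 63.9 0;-64.1 -54.2 3.6 0 0 63.9 0;-64.1 -54.2 3.6 0 0 63.9 0;-64.1 -54.2 3.6 0 0 63.9 0;-64.1 -54.2 3.6 0 0 63.9 0;-64.1 -54.2 3.6 0 0 63.9 0;-64.1 -54.2 3.6 0 0 63.9 0;-64.1 -54.2 3.6 0 0 63.9 0;-64.1 -54.2 3.6 0 0 63.9 0"}}

```text
t: 2.9
tcp_pos: [0.6341, -0.119, 0.2003]
eef_rot: [0.656, 0.755, -0.0, -0.001]
force: [0.3, 0.4, -0.0]
gripper_width: 0.0868
grip_force: 0.0
```

```bash
python3 - <<'E'
from h import *
rel([.6355,-.12,.064],np.radians(8))
arm.grab_frame('scene')
print([r['position'] for r in arm.landmark_of('scene','collar_handle')])
E
```

```text
shift cm [-0.13  0.15 13.63]
tcp [ 0.6341 -0.119   0.2003] yaw y deg 8.0 tilt z [-0.0017  0.001  -1.    ] q6 -0.5
turn about tool z deg 0.0 or -180.0
[[0.638, -0.1179, 0.0757]]
```

Request:
{"name": "drive_tool", "arguments": {"motion": "0 0 5 0 0 0 0;0 0 10 0 0 0 0;0 0 13.6 0 0 0 0;0 0 13.6 0 0 0 0;0 0 13.6 0 0 0 255;0 0 13.6 0 0 0 255;0 0 13.6 0 0 0 255;0 0 13.6 0 0 0 255;0 0 13.6 0 0 0 255;0 0 13.6 0 0 0 255;0 0 13.6 0 0 0 255;0 0 13.6 0 0 0 255;0 0 13.6 0 0 0 255", "squeeze": 8}}

```text
t: 4.3
tcp_pos: [0.635, -0.1202, 0.0644]
eef_rot: [0.656, 0.755, -0.0, -0.0]
force: [-0.5, -0.2, -0.2]
gripper_width: 0.023
grip_force: 0.0
```

```bash
python3 - <<'E'
from h import *
s=arm.state();R=Ro.from_quat(s['eef_rot']).as_matrix();C=np.array([.6155,.025]);p=s['tcp_pos'][:2]
v=np.array(p)-C;print(s['gripper_width'],s['force'],p,np.linalg.norm(v),np.degrees(np.arctan2(v[1],v[0])))
a0=np.arctan2(v[1],v[0])
for k in range(1,13):
    a=a0+(np.radians(-110.5)-a0)*k/12
    t=C+.146*np.array([np.cos(a),np.sin(a)])-p   # relative
    print(np.round(R.T@np.r_[t,0]*100,2)[:2],round(-np.degrees(a-a0),1))
E
```

```text
0.02295946221194855 [-0.47365368 -0.15666583 -0.21722242] [ 0.6349801  -0.12020407] 0.14650493494699324 -82.35900800839984
[ 0.07 -0.6 ] 2.3
[ 0.11 -1.19] 4.7
[ 0.17 -1.79] 7.0
[ 0.26 -2.38] 9.4
[ 0.37 -2.96] 11.7
[ 0.51 -3.55] 14.1
[ 0.67 -4.12] 16.4
[ 0.86 -4.69] 18.8
[ 1.06 -5.25] 21.1
[ 1.29 -5.8 ] 23.5
[ 1.55 -6.34] 25.8
[ 1.82 -6.87] 28.1
```

Request:
{"name": "drive_tool", "arguments": {"motion": "0 0 0 0 0 0 255;0 0 0 0 0 0 255;0 0 0 0 0 0 255;0.07 -0.6 0 0 0 2.3 255;0.11 -1.2 0 0 0 4.7 255;0.17 -1.8 0 0 0 7 255;0.26 -2.4 0 0 0 9.4 255;0.37 -2.96 0 0 0 11.7 255;0.5 -3.55 0 0 0 14.1 255;0.67 -4.1 0 0 0 16.4 255;0.86 -4.7 0 0 0 18.8 255;1.06 -5.25 0 0 0 21.1 255;1.3 -5.8 0 0 0 23.5 255;1.55 -6.3 0 0 0 25.8 255;1.55 -6.3 0 0 0 25.8 255"}}

```text
t: 5.8
tcp_pos: [0.5697, -0.1132, 0.0644]
eef_rot: [0.808, 0.589, -0.0, -0.001]
force: [-0.4, 1.6, -1.1]
gripper_width: 0.0145
grip_force: 8.0
```

```bash
python3 - <<'E'
from h import *
s=arm.state();C=np.array([.6155,.025]);v=s['tcp_pos'][:2]-C
print(s['gripper_width'],s['force'],np.linalg.norm(v),np.degrees(np.arctan2(v[1],v[0])))
E
```

```text
0.014532035583310779 [-0.3871273   1.55362917 -1.05755987] 0.145560399098138 -108.33612725505371
```

Request:
{"name": "drive_tool", "arguments": {"motion": "0 0 0 0 0 0 100;0 0 0 0 0 0 0;0 0 0 0 0 0 0;0 0 0 0 0 0 0;0 0 -5 0 0 0 0;0 0 -10 0 0 0 0;0 0 -14 0 0 0 0;0 0 -14 0 0 0 0"}}

```text
t: 6.6
tcp_pos: [0.5744, -0.1151, 0.2109]
eef_rot: [0.808, 0.589, 0.004, 0.006]
force: [1.3, -0.6, -0.7]
gripper_width: 0.0708
grip_force: 0.0
```

```bash
python3 - <<'E'
from h import *
arm.grab_frame('top')
for n in('collar_handle','carrier','seat','shield_1'): print(n,[(np.round(r['position'],4).tolist(),round(r['conf'],2)) for r in arm.landmark_of('top',n)])
rel([.604,.2845,.13],np.radians(-11.65)); rel([.604,.2845,.042],np.radians(-11.65))
print(arm.state()['q'])
E
```

```text
collar_handle [([0.5705, -0.1112, 0.0753], 0.82)]
carrier [([0.6111, 0.2843, 0.0012], 0.65)]
seat [([0.6181, 0.0236, 0.0187], 0.76), ([0.7551, 0.1745, -0.0087], 0.65)]
shield_1 [([0.4658, 0.1532, -0.0022], 0.9), ([0.4111, 0.3435, 0.002], 0.81), ([0.4544, 0.2334, -0.0013], 0.69)]
shift cm [38.92 -8.81  7.33]
tcp [ 0.5692 -0.1132  0.2028] yaw y deg -17.8 tilt z [-0.0036  0.0014 -1.    ] q6 -0.08
turn about tool z deg -6.1 or 173.9
shift cm [38.92 -8.78 16.13]
tcp [ 0.5692 -0.1132  0.2028] yaw y deg -17.8 tilt z [-0.0036  0.0014 -1.    ] q6 -0.08
turn about tool z deg -6.1 or 173.9
[-3.88645681e-01  5.09886422e-01  1.57901086e+00 -8.10487112e-05
  1.05652676e+00 -7.80626877e-02]
```

Request:
{"name": "drive_tool", "arguments": {"motion": "38.9 -8.8 4 0 0 -6.1 0;38.9 -8.8 4 0 0 -6.1 0;38.9 -8.8 4 0 0 -6.1 0;38.9 -8.8 4 0 0 -6.1 0;38.9 -8.8 4 0 0 -6.1 0;38.9 -8.8 4 0 0 -6.1 0;38.9 -8.8 4 0 0 -6.1 0;38.9 -8.8 4 0 0 -6.1 0;38.9 -8.8 4 0 0 -6.1 0;38.9 -8.8 7.3 0 0 -6.1 0;38.9 -8.8 7.3 0 0 -6.1 0;38.9 -8.8 7.3 0 0 -6.1 0"}}

```text
t: 8.05
tcp_pos: [0.6043, 0.2825, 0.1297]
eef_rot: [0.776, 0.631, -0.002, -0.001]
force: [-0.4, -0.2, -0.5]
gripper_width: 0.0867
grip_force: 0.0
```

```bash
python3 - <<'E'
from h import *
save('scene','sc1',(200,150,360,270),5)
rel([.605,.2845,.042],np.radians(-11.65))
E
```

```text
shift cm [ 0.18 -0.07  8.91]
tcp [0.6054 0.2827 0.1311] yaw y deg -11.8 tilt z [-1.6e-03 -6.0e-04 -1.0e+00] q6 0.48
turn about tool z deg -0.1 or 179.9
```

View pics/sc1.png

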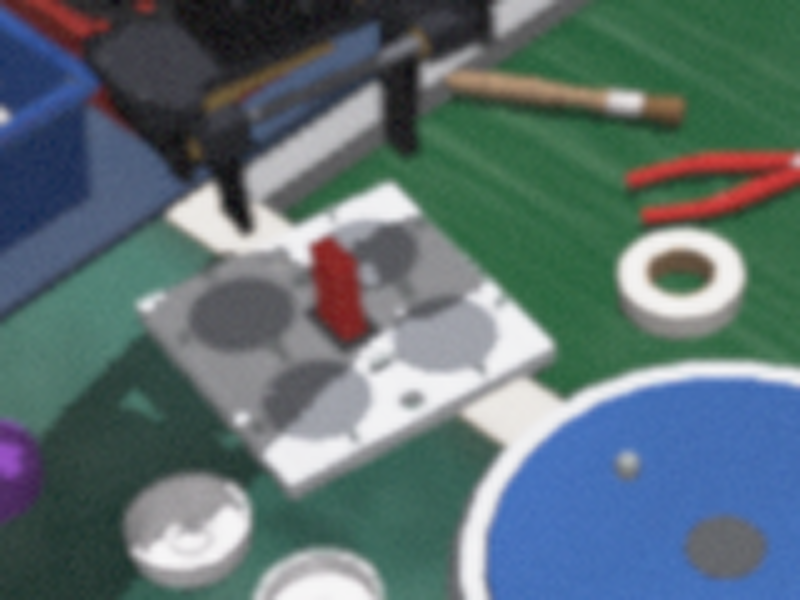

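The fingers, at crop (235,200) and (400,110), straddle the red post at (340,290), and nothing is in the way. Descend and grip.

Request:
{"name": "drive_tool", "arguments": {"motion": "0.2 0 4 0 0 0 0;0.2 0 8 0 0 0 0;0.2 0 8.9 0 0 0 0;0.2 0 8.9 0 0 0 0;0.2 0 8.9 0 0 0 255;0.2 0 8.9 0 0 0 255;0.2 0 8.9 0 0 0 255;0.2 0 8.9 0 0 0 255;0.2 0 8.9 0 0 0 255;0.2 0 8.9 0 0 0 255;0.2 0 8.9 0 0 0 255;0.2 0 8.9 0 0 0 255;0.2 0 8.9 0 0 0 255;0.2 0 8.9 0 0 0 255;0.2 0 8.9 0 0 0 255;0.2 0 8.9 0 0 0 255", "squeeze": 45}}

```text
t: 9.7
tcp_pos: [0.606, 0.2856, 0.0425]
eef_rot: [0.775, 0.631, 0.0, 0.0]
force: [0.7, -0.9, -1.0]
gripper_width: 0.0156
grip_force: 45.2
```

```bash
python3 - <<'E'
from h import *
rel([.6155,.025,.12],np.radians(-3.9))
E
```

```text
shift cm [-25.33   6.21  -7.75]
tcp [0.606  0.2856 0.0425] yaw y deg -11.7 tilt z [ 1.e-04 -0.e+00 -1.e+00] q6 0.48
turn about tool z deg -7.8 or 172.2
```

Request:
{"name": "drive_tool", "arguments": {"motion": "0 0 -3 0 0 0 255;0 0 -6 0 0 0 255;-3 0.7 -6.5 0 0 -1 255;-6 1.5 -6.5 0 0 -2 255;-9 2.2 -6.5 0 0 -3 255;-12 2.9 -6.5 0 0 -4 255;-15 3.7 -6.5 0 0 -5 255;-18 4.4 -6.5 0 0 -6 255;-21 5.1 -6.5 0 0 -7 255;-24 5.9 -6.5 0 0 -7.8 255;-25.3 6.2 -6.5 0 0 -7.8 255;-25.3 6.2 -6.5 0 0 -7.8 255;-25.3 6.2 -6.5 0 0 -7.8 255;-25.3 6.2 -6.5 0 0 -7.8 255"}}

```text
t: 11.1
tcp_pos: [0.6149, 0.0268, 0.1073]
eef_rot: [0.73, 0.683, -0.0, -0.001]
force: [-0.2, -0.4, -4.4]
gripper_width: 0.0156
grip_force: 45.2
```

```bash
python3 - <<'E'
from h import *
im,d=save('top','hov',(270,170,410,310),4.2)
s=arm.state();print(s['tcp_pos'],s['gripper_width'],s['grip_force'])
E
```

```text
[0.61501655 0.02688065 0.10737575] 0.016034867556819255 45.19301199819893
```

View pics/hov.png

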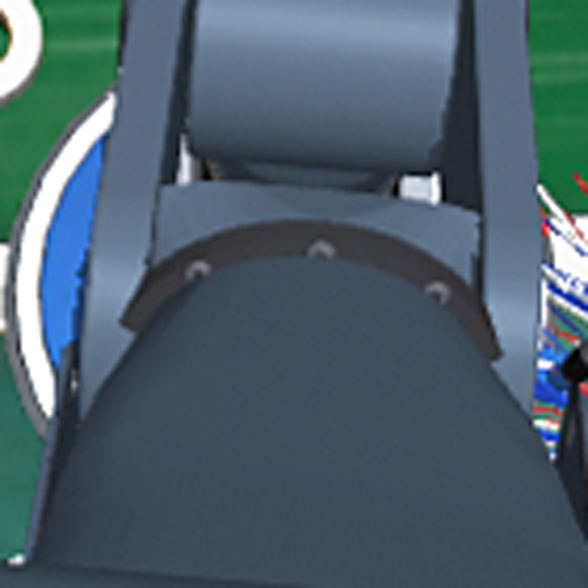

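The top view is blocked by the arm, so I look with the scene camera.

```bash
python3 - <<'E'
from h import *
im,d=save('scene','hov2',(275,180,415,320),4.2)
s=arm.state();print(s['tcp_pos'])
for z,n in((.031,'pegA'),): 
    for p in([.6195,.0933,.031],[.6101,-.0437,.031]): print((w2px('scene',p)-[275,180])*4.2)
E
```

```text
[0.61512665 0.02681501 0.10743611]
[207.95446123 256.68873642]
[379.6139426  386.57784128]
```

View pics/hov2.png

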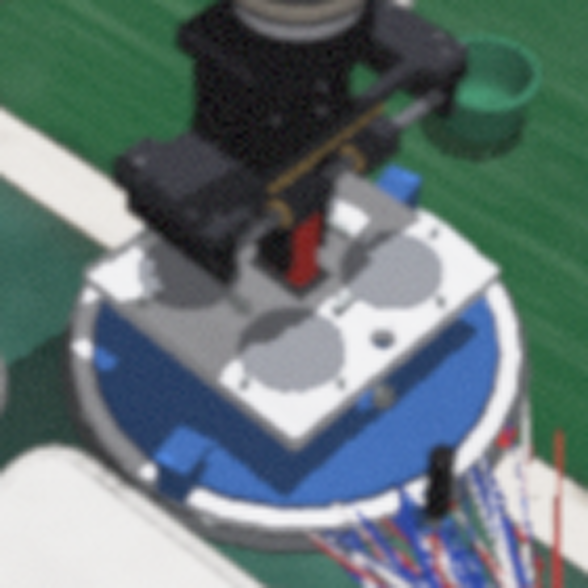

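```bash
python3 - <<'E'
from h import *
f=lambda x,y,z:px2w('scene',275+(x+.5)/4.2-.5,180+(y+.5)/4.2-.5,z=z)
z=.0768
L,F,Rr=f(86,274,z),f(295,442,z),f(501,268,z)
print(L,F,Rr,np.linalg.norm(L-F),np.linalg.norm(F-Rr)); c=(L+Rr)/2;print('centre',c)
for e in(F-L,Rr-F): print(np.degrees(np.arctan2(e[1],e[0])))
a=np.radians(86.1);y=np.array([np.cos(a),np.sin(a),0]);h=f(383,338,z);print('hole',h,'centre from hole',h+.069*y)
im=cv2.imread('pics/scene0.png');hv=cv2.cvtColor(im,cv2.COLOR_BGR2HSV)
m=((hv[...,1]<130)).astype(np.uint8)
for g in([.6198,.0937,.0255],[.6108,-.0437,.0255]):
    u,v=w2px('scene',g).astype(int);r=m[v-7:v+8,u-7:u+8]
    n,l,s,cc=cv2.connectedComponentsWithStats(r)
    for i in range(1,n): print((u,v),s[i],px2w('scene',*(cc[i]+[u-7,v-7]),z=.0265).round(4))
E
```

```text
[0.53580489 0.11015567 0.0768    ] [ 0.52429252 -0.05171421  0.0768    ] [ 0.6907888  -0.06162813  0.0768    ] 0.16227875396654876 0.16679118012712418
centre [0.61329684 0.02426377 0.0768    ]
-94.06808956031203
-3.407618667250244
hole [ 0.60831074 -0.04319472  0.0768    ] centre from hole [0.6130038  0.02564549 0.0768    ]
(np.int64(324), np.int64(242)) [ 6  5  6  6 31] [0.62   0.0913 0.0265]
(np.int64(365), np.int64(273)) [ 5  5  6  7 36] [ 0.6094 -0.0457  0.0265]
```

```bash
python3 - <<'E'
from h import *
rel([.6161,.0256,.0755],np.radians(-4.05));rel([.6161,.0256,.0625],np.radians(-4.05))
E
```

```text
shift cm [-0.12  0.11  3.19]
tcp [0.6151 0.0268 0.1074] yaw y deg -3.8 tilt z [-5.e-04  3.e-04 -1.e+00] q6 -0.07
turn about tool z deg 0.3 or -179.7
shift cm [-0.12  0.11  4.49]
tcp [0.6151 0.0268 0.1074] yaw y deg -3.8 tilt z [-5.e-04  3.e-04 -1.e+00] q6 -0.07
turn about tool z deg 0.3 or -179.7
```

Request:
{"name": "drive_tool", "arguments": {"motion": "-0.12 0.11 1 0 0 0.3 255;-0.12 0.11 2 0 0 0.3 255;-0.12 0.11 2.8 0 0 0.3 255;-0.12 0.11 3.2 0 0 0.3 255;-0.12 0.11 3.5 0 0 0.3 255;-0.12 0.11 3.7 0 0 0.3 255;-0.12 0.11 3.7 0 0 0.3 255"}}

```text
t: 11.9
tcp_pos: [0.6164, 0.024, 0.0704]
eef_rot: [0.733, 0.681, -0.0, -0.0]
force: [-0.1, -0.5, -4.4]
gripper_width: 0.0153
grip_force: 45.2
```

Request:
{"name": "drive_tool", "arguments": {"motion": "0 0 0.1 0 0 0 255;0 0 0.2 0 0 0 255;0 0 0.3 0 0 0 255;0 0 0.3 0 0 0 255"}}

```text
t: 12.3
tcp_pos: [0.6164, 0.024, 0.0675]
eef_rot: [0.733, 0.681, -0.0, -0.0]
force: [0.4, -0.8, -4.7]
gripper_width: 0.0156
grip_force: 45.0
```

Request:
{"name": "drive_tool", "arguments": {"motion": "0 0 0.1 0 0 0 255;0 0 0.2 0 0 0 255;0 0 0.3 0 0 0 255;0 0 0.4 0 0 0 255;0 0 0.4 0 0 0 255"}}

```text
t: 12.8
tcp_pos: [0.6164, 0.0241, 0.0633]
eef_rot: [0.732, 0.681, -0.0, -0.0]
force: [-0.2, -0.6, -3.4]
gripper_width: 0.0155
grip_force: 45.0
```

Request:
{"name": "drive_tool", "arguments": {"motion": "0 0 0.05 0 0 0 255;0 0 0.1 0 0 0 255;0 0 0.15 0 0 0 255;0 0 0.15 0 0 0 255"}}

```text
t: 13.2
tcp_pos: [0.6165, 0.024, 0.0625]
eef_rot: [0.732, 0.681, 0.0, 0.0]
force: [-1.3, -0.1, -0.2]
gripper_width: 0.0158
grip_force: 45.0
```

Request:
{"name": "drive_tool", "arguments": {"motion": "0 0 0.15 0 0 0 0;0 0 0.15 0 0 0 0;0 0 0.15 0 0 0 0;0 0 0.15 0 0 0 0;0 0 0.15 0 0 0 0;0 0 -3 0 0 0 0;0 0 -8 0 0 0 0;0 0 -13 0 0 0 0;0 0 -13 0 0 0 0"}}

```text
t: 14.1
tcp_pos: [0.6215, 0.0235, 0.1998]
eef_rot: [0.732, 0.681, 0.005, 0.006]
force: [1.2, -0.4, -0.1]
gripper_width: 0.0794
grip_force: 0.0
```

```bash
python3 - <<'E'
from h import *
im,d=save('scene','seated',(275,180,415,320),4.2)
print([(r['position'],r['conf']) for r in arm.landmark_of('scene','collar_handle')],[(r['position'],r['conf']) for r in arm.landmark_of('scene','carrier')])
C=np.array([.6155,.0245]);a=np.radians(-108.3);p=C+.146*np.array([np.cos(a),np.sin(a)])
rel([*p,.19],a+np.pi/2);rel([*p,.064],a+np.pi/2)
E
```

```text
[([0.5679, -0.1126, 0.0774], 0.95)] [([0.6153, 0.0237, 0.0181], 0.85)]
shift cm [-14.12  -3.6    0.19]
tcp [0.6159 0.0241 0.1919] yaw y deg -4.2 tilt z [-5.e-04  0.e+00 -1.e+00] q6 -0.07
turn about tool z deg 14.1 or -165.9
shift cm [-14.12  -3.59  12.79]
tcp [0.6159 0.0241 0.1919] yaw y deg -4.2 tilt z [-5.e-04  0.e+00 -1.e+00] q6 -0.07
turn about tool z deg 14.1 or -165.9
```

View pics/seated.png

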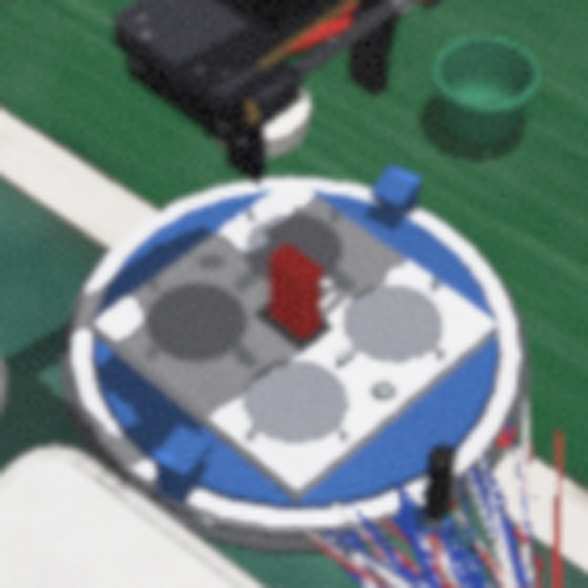

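The carrier is seated, with a peg visible in the hole at crop (383,390). The collar is open, handle at (438,480). Now to the handle.

Request:
{"name": "drive_tool", "arguments": {"motion": "-5 -1.3 0 0 0 5 0;-10 -2.5 0 0 0 10 0;-14.1 -3.6 0 0 0 14.1 0;-14.1 -3.6 0 0 0 14.1 0;-14.1 -3.6 0 0 0 14.1 0;-14.1 -3.6 4 0 0 14.1 0;-14.1 -3.6 8 0 0 14.1 0;-14.1 -3.6 12.8 0 0 14.1 0;-14.1 -3.6 12.8 0 0 14.1 0;-14.1 -3.6 12.8 0 0 14.1 255;-14.1 -3.6 12.8 0 0 14.1 255;-14.1 -3.6 12.8 0 0 14.1 255;-14.1 -3.6 12.8 0 0 14.1 255;-14.1 -3.6 12.8 0 0 14.1 255;-14.1 -3.6 12.8 0 0 14.1 255;-14.1 -3.6 12.8 0 0 14.1 255;-14.1 -3.6 12.8 0 0 14.1 255;-14.1 -3.6 12.8 0 0 14.1 255;-14.1 -3.6 12.8 0 0 14.1 255;-14.1 -3.6 12.8 0 0 14.1 255", "squeeze": 10}}

```text
t: 16.25
tcp_pos: [0.57, -0.1139, 0.0639]
eef_rot: [0.811, 0.586, -0.0, -0.0]
force: [-0.6, 0.1, 0.1]
gripper_width: 0.0146
grip_force: 10.0
```

```bash
python3 - <<'E'
from h import *
s=arm.state();R=Ro.from_quat(s['eef_rot']).as_matrix();C=np.array([.616,.0243]);p=s['tcp_pos'][:2]
v=np.array(p)-C;print(s['gripper_width'],s['grip_force'],p,np.linalg.norm(v),np.degrees(np.arctan2(v[1],v[0])))
a0=np.arctan2(v[1],v[0]);r=np.linalg.norm(v)
for k in range(1,15):
    a=a0+np.radians(32.3)*k/14
    t=C+r*np.array([np.cos(a),np.sin(a)])-p
    print(np.round(R.T@np.r_[t,0]*100,2)[:2],round(-np.degrees(a-a0),1))
E
```

```text
0.014614437883812725 9.999636369757354 [ 0.56995483 -0.11391864] 0.1456864784586255 -108.42461081728322
[0.01 0.59] -2.3
[0.04 1.17] -4.6
[0.1  1.76] -6.9
[0.18 2.34] -9.2
[0.29 2.91] -11.5
[0.42 3.49] -13.8
[0.57 4.05] -16.2
[0.74 4.61] -18.5
[0.93 5.17] -20.8
[1.15 5.71] -23.1
[1.39 6.25] -25.4
[1.65 6.77] -27.7
[1.93 7.29] -30.0
[2.24 7.79] -32.3
```

Request:
{"name": "drive_tool", "arguments": {"motion": "0.01 0.59 0 0 0 -2.3 255;0.04 1.17 0 0 0 -4.6 255;0.1 1.76 0 0 0 -6.9 255;0.18 2.34 0 0 0 -9.2 255;0.29 2.91 0 0 0 -11.5 255;0.42 3.49 0 0 0 -13.8 255;0.57 4.05 0 0 0 -16.2 255;0.74 4.61 0 0 0 -18.5 255;0.93 5.17 0 0 0 -20.8 255;1.15 5.71 0 0 0 -23.1 255;1.39 6.25 0 0 0 -25.4 255;1.65 6.77 0 0 0 -27.7 255;1.93 7.29 0 0 0 -30 255;2.12 7.6 0 0 0 -31.5 255;2.12 7.6 0 0 0 -31.5 255;2.12 7.6 0 0 0 -31.5 255;2.12 7.6 0 0 0 -31.5 255"}}

```text
t: 17.95
tcp_pos: [0.6497, -0.1183, 0.064]
eef_rot: [0.621, 0.784, 0.0, 0.001]
force: [1.6, -2.9, -2.9]
gripper_width: 0.0145
grip_force: 10.0
```

```bash
python3 - <<'E'
from h import *
s=arm.state();C=np.array([.616,.0243]);v=s['tcp_pos'][:2]-C;a=np.arctan2(v[1],v[0])
print(s['gripper_width'],s['force'],np.linalg.norm(v),np.degrees(a),'q',a+np.radians(4)+1.85)
E
```

```text
0.014458542250555274 [ 1.60660438 -2.92917179 -2.89608012] 0.14648709774275717 -76.71840387989339 q 0.5808244255008415
```

Request:
{"name": "drive_tool", "arguments": {"motion": "0 0 0 0 0 0 100;0 0 0 0 0 0 0;0 0 0 0 0 0 0;0 0 0 0 0 0 0;0 0 -5 0 0 0 0;0 0 -10 0 0 0 0;0 0 -14 0 0 0 0;0 0 -14 0 0 0 0"}}

```text
t: 18.75
tcp_pos: [0.6531, -0.1187, 0.2115]
eef_rot: [0.621, 0.784, 0.002, 0.007]
force: [1.2, -0.5, -0.5]
gripper_width: 0.0704
grip_force: 0.0
```

```bash
cat >> h.py <<'E'
def shields(cam='top'):
    im,d=arm.grab_frame(cam)
    h=cv2.cvtColor(im,cv2.COLOR_RGB2HSV);out=[]
    for r in arm.landmark_of(cam,'shield_1'):
        u,v=w2px(cam,r['position']).astype(int)
        out.append((np.round(r['position'],4).tolist(),round(r['conf'],2),(int(u),int(v)),h[v-8:v+9,u-8:u+9].reshape(-1,3).mean(0).astype(int).tolist()))
    return im,d,out
E
python3 - <<'E'
from h import *
im,d,o=shields();[print(x) for x in o]
cv2.imwrite('pics/lock.png',cv2.resize(im[170:380,150:430,::-1],None,fx=2.85,fy=2.85,interpolation=2))
print([(r['position'],r['conf']) for r in arm.landmark_of('top','collar_handle')])
g=cv2.cvtColor(im,cv2.COLOR_RGB2GRAY)
for z in(.02,):
  for x in o:
    if x[3][1]<60 and x[0][0]<.52:
        u,v=x[2];m=(cv2.cvtColor(im,cv2.COLOR_RGB2HSV)[...,1]<70).astype(np.uint8)[v-22:v+23,u-22:u+23]
        n,l,s,c=cv2.connectedComponentsWithStats(m);i=1+np.argmax(s[1:,4]);q=c[i]+[u-22,v-22];print(s[i],px2w('top',*q,z=.015))
E
```

```text
([0.6191, 0.0218, 0.0207], 0.54, (338, 236), [43, 147, 175])
([0.41, 0.3469, 0.0005], 0.53, (181, 348), [109, 88, 129])
[([0.6499, -0.118, 0.0797], 0.76)]
```

View pics/lock.png

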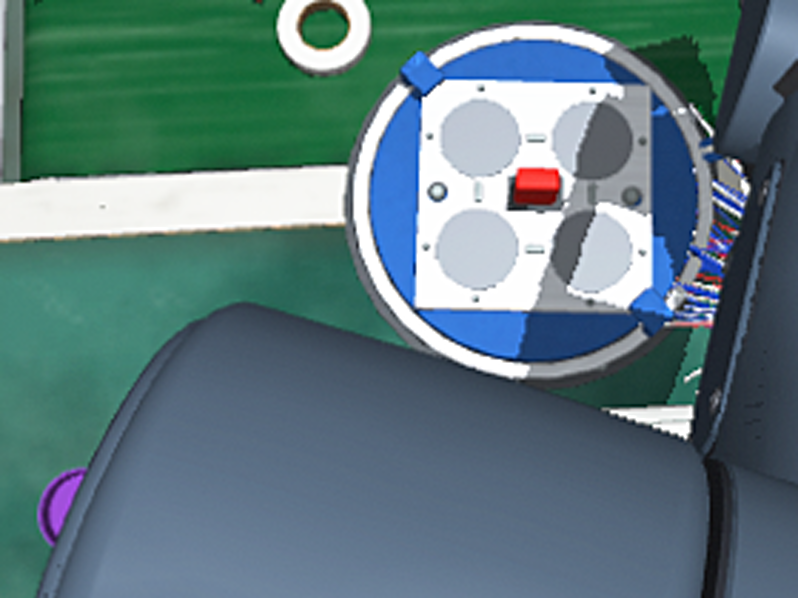

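The carrier is locked: the lugs at crop (422,72) and (655,305) sit over the corners of stations 1 and 3. Station 2 (478,248) and station 4 (592,140) are free. The arm hides the shields from the top camera, so I check them with the scene camera.

```bash
python3 - <<'E'
from h import *
im,d,o=shields('scene');[print(x) for x in o]
rel([.463,.152,.12],0);rel([.463,.152,.018],0)
print(arm.state()['q'])
E
```

```text
([0.4095, 0.3469, -0.0019], 0.9, (197, 247), [133, 134, 146])
([0.4576, 0.2378, -0.0012], 0.8, (239, 257), [125, 3, 215])
([0.4624, 0.1525, -0.0048], 0.76, (263, 275), [115, 5, 211])
shift cm [ 30.39 -11.79   8.32]
tcp [ 0.6476 -0.1171  0.202 ] yaw y deg 13.2 tilt z [-0.0041  0.0015 -1.    ] q6 -0.58
turn about tool z deg 13.2 or -166.8
shift cm [ 30.37 -11.76  18.52]
tcp [ 0.6476 -0.1171  0.202 ] yaw y deg 13.2 tilt z [-0.0041  0.0015 -1.    ] q6 -0.58
turn about tool z deg 13.2 or -166.8
[-3.48359864e-01  6.11247976e-01  1.37436238e+00  5.29475910e-05
  1.16035935e+00 -5.78942944e-01]
```

Request:
{"name": "drive_tool", "arguments": {"motion": "30.4 -11.8 2 0 0 13.2 0;30.4 -11.8 2 0 0 13.2 0;30.4 -11.8 2 0 0 13.2 0;30.4 -11.8 2 0 0 13.2 0;30.4 -11.8 2 0 0 13.2 0;30.4 -11.8 2 0 0 13.2 0;30.4 -11.8 2 0 0 13.2 0;30.4 -11.8 8.3 0 0 13.2 0;30.4 -11.8 8.3 0 0 13.2 0;30.4 -11.8 8.3 0 0 13.2 0;30.4 -11.8 8.3 0 0 13.2 0"}}

```text
t: 20.1
tcp_pos: [0.4642, 0.1512, 0.1202]
eef_rot: [0.707, 0.707, -0.001, -0.001]
force: [0.4, -0.6, -0.0]
gripper_width: 0.087
grip_force: 0.0
```

```bash
python3 - <<'E'
from h import *
im,d,o=shields('scene');[print(x) for x in o]
rel([.463,.152,.018],0)
E
```

```text
([0.4624, 0.1504, -0.0039], 0.93, (264, 275), [137, 7, 150])
([0.4098, 0.3493, -0.0011], 0.92, (196, 246), [136, 139, 147])
([0.4567, 0.2378, 0.0005], 0.68, (238, 257), [118, 14, 98])
shift cm [ 0.08 -0.25 10.35]
tcp [0.4654 0.1512 0.1215] yaw y deg -0.0 tilt z [ 1.1e-03  1.0e-04 -1.0e+00] q6 0.09
turn about tool z deg -0.0 or 180.0
```

Request:
{"name": "drive_tool", "arguments": {"motion": "0 0 4 0 0 0 0;0 0 8 0 0 0 0;0 0 10.2 0 0 0 0;0 0 10.2 0 0 0 0;0 0 10.2 0 0 0 255;0 0 10.2 0 0 0 255;0 0 10.2 0 0 0 255;0 0 10.2 0 0 0 255;0 0 10.2 0 0 0 255;0 0 10.2 0 0 0 255;0 0 10.2 0 0 0 255;0 0 10.2 0 0 0 255", "squeeze": 20}}

```text
t: 21.4
tcp_pos: [0.4653, 0.1514, 0.02]
eef_rot: [0.707, 0.707, 0.001, 0.001]
force: [-0.9, 0.1, 7.0]
gripper_width: 0.0581
grip_force: 20.0
```

```bash
python3 - <<'E'
from h import *
c=np.array([.6163,.0242]);a=np.radians(-4.1);R2=np.array([[np.cos(a),-np.sin(a)],[np.sin(a),np.cos(a)]])
for s in((-.04,.04),(.04,-.04)): print(c+R2@s)
print(arm.state()['gripper_width'])
p=c+R2@(-.04,.04); rel([*p,.11],np.radians(40.9)); rel([*p,.05],np.radians(40.9))
E
```

```text
[0.57926227 0.06695753]
[ 0.65333773 -0.01855753]
0.058133018952245236
shift cm [-8.45 11.41 -8.98]
tcp [0.4653 0.1514 0.02  ] yaw y deg 0.0 tilt z [ 1.7e-03  2.0e-04 -1.0e+00] q6 0.09
turn about tool z deg -40.9 or 139.1
shift cm [-8.45 11.4  -2.98]
tcp [0.4653 0.1514 0.02  ] yaw y deg 0.0 tilt z [ 1.7e-03  2.0e-04 -1.0e+00] q6 0.09
turn about tool z deg -40.9 or 139.1
```

Request:
{"name": "drive_tool", "arguments": {"motion": "0 0 -3 0 0 0 255;0 0 -7 0 0 0 255;-1.5 2 -9 0 0 -8 255;-3 4 -9 0 0 -16 255;-4.5 6 -9 0 0 -24 255;-6 8 -9 0 0 -32 255;-7.5 10 -9 0 0 -40.9 255;-8.4 11.4 -9 0 0 -40.9 255;-8.4 11.4 -9 0 0 -40.9 255;-8.4 11.4 -9 0 0 -40.9 255;-8.4 11.4 -9 0 0 -40.9 255;-8.4 11.4 -9 0 0 -40.9 255"}}

```text
t: 22.6
tcp_pos: [0.5774, 0.0681, 0.109]
eef_rot: [0.415, 0.91, -0.0, -0.001]
force: [-1.3, -0.6, -1.1]
gripper_width: 0.0582
grip_force: 20.0
```

```bash
python3 - <<'E'
from h import *
s=arm.state();print(s['gripper_width'],s['grip_force'],s['force'])
im,d,o=shields('scene');[print(x) for x in o]
cv2.imwrite('pics/hs1.png',cv2.resize(im[170:310,275:415,::-1],None,fx=4.2,fy=4.2,interpolation=2))
p=[.5793,.067]; rel([*p,.055],np.radians(40.9))
E
```

```text
0.058210354621221705 19.999932814389467 [-1.32055394 -0.63586126 -1.056658  ]
([0.4283, 0.2217, -0.0011], 0.8, (234, 267), [125, 2, 219])
([0.4094, 0.3494, -0.0044], 0.58, (196, 247), [133, 135, 146])
shift cm [-0.16  0.04  5.41]
tcp [0.578  0.0679 0.1091] yaw y deg 41.0 tilt z [-7.e-04  0.e+00 -1.e+00] q6 -0.79
turn about tool z deg 0.1 or -179.9
```

View pics/hs1.png

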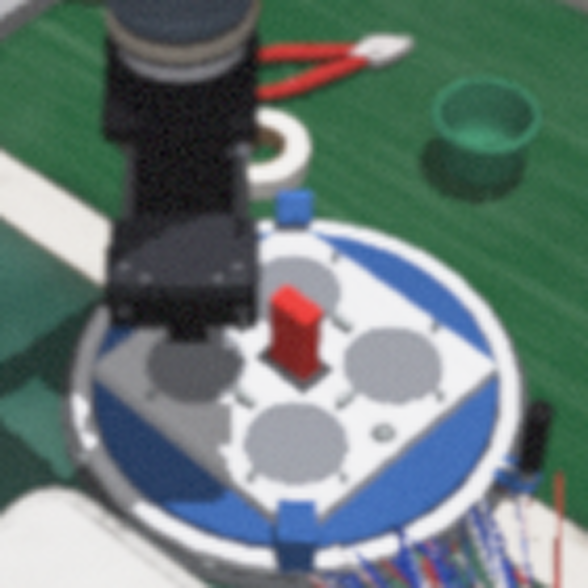

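The gripper body hides the held shield in this view, but the width (58 mm) and grip force say it is held. Station 2 (195,365) lies right under the tool. The other shield has been knocked to about (0.428, 0.222). I lower and place.

Request:
{"name": "drive_tool", "arguments": {"motion": "-0.15 0.04 2 0 0 0 255;-0.15 0.04 4 0 0 0 255;-0.15 0.04 5 0 0 0 255;-0.15 0.04 5.4 0 0 0 255;-0.15 0.04 5.4 0 0 0 255;-0.15 0.04 5.4 0 0 0 255"}}

```text
t: 23.3
tcp_pos: [0.5805, 0.0665, 0.0556]
eef_rot: [0.415, 0.91, 0.0, 0.001]
force: [-0.8, 0.3, -0.4]
gripper_width: 0.0578
grip_force: 20.0
```

```bash
python3 - <<'E'
from h import *
save('scene','pl1',(275,170,415,310),4.2)
p=[.5793,.067]; rel([*p,.052],np.radians(40.9))
E
```

```text
shift cm [ 0.13 -0.07  0.38]
tcp [0.5806 0.0665 0.0558] yaw y deg 40.9 tilt z [ 1.6e-03 -1.0e-04 -1.0e+00] q6 -0.79
turn about tool z deg 0.0 or -180.0
```

View pics/pl1.png

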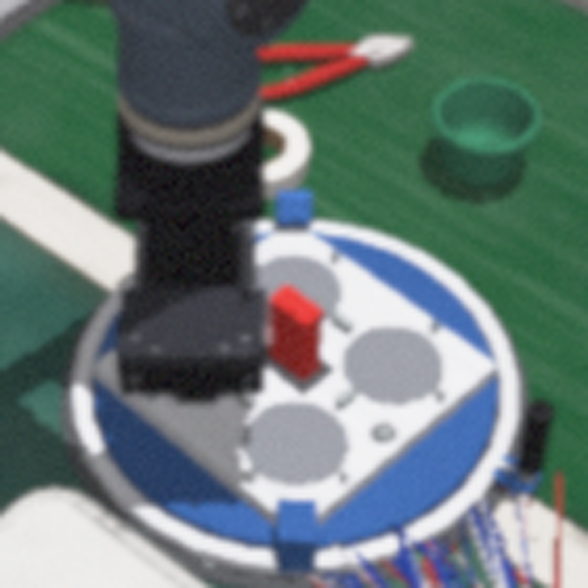

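The gripper stands over station 2 at (190,390) with nothing else touched. I set it down and release with a small opening.

Request:
{"name": "drive_tool", "arguments": {"motion": "0.1 -0.05 0.15 0 0 0 255;0.1 -0.05 0.3 0 0 0 255;0.1 -0.05 0.4 0 0 0 255;0.1 -0.05 0.4 0 0 0 255"}}

```text
t: 23.75
tcp_pos: [0.5791, 0.0669, 0.052]
eef_rot: [0.415, 0.91, 0.0, 0.0]
force: [-1.6, -0.4, 6.5]
gripper_width: 0.0581
grip_force: 20.0
```

Request:
{"name": "drive_tool", "arguments": {"motion": "0.1 -0.05 0.4 0 0 0 50;0.1 -0.05 0.4 0 0 0 50;0.1 -0.05 0.4 0 0 0 50;0.1 -0.05 0.4 0 0 0 50;0.1 -0.05 -2 0 0 0 50;0.1 -0.05 -6 0 0 0 50;0.1 -0.05 -9 0 0 0 0;0.1 -0.05 -9 0 0 0 0"}}

```text
t: 24.55
tcp_pos: [0.5811, 0.0672, 0.1453]
eef_rot: [0.415, 0.91, 0.002, 0.004]
force: [0.3, -0.7, -1.1]
gripper_width: 0.0791
grip_force: 0.0
```

```bash
python3 - <<'E'
from h import *
im,d,o=shields('scene');[print(x) for x in o]
cv2.imwrite('pics/pl2.png',cv2.resize(im[170:310,215:375,::-1],None,fx=4.2,fy=4.2,interpolation=2))
p=[.4285,.222]; rel([*p,.12],0)
print(np.linalg.norm(p),arm.state()['q'][0])
E
```

```text
([0.4269, 0.223, -0.0019], 0.91, (233, 268), [118, 3, 215])
([0.5761, 0.0671, 0.0306], 0.69, (320, 256), [144, 4, 152])
([0.4083, 0.3468, -0.0024], 0.57, (196, 247), [133, 135, 146])
shift cm [21.49 -1.18  2.14]
tcp [0.5781 0.0673 0.1416] yaw y deg 40.9 tilt z [ 1.4e-03 -1.0e-04 -1.0e+00] q6 -0.79
turn about tool z deg 40.9 or -139.1
0.48259325523674695 -0.07595110880039797
```

View pics/pl2.png

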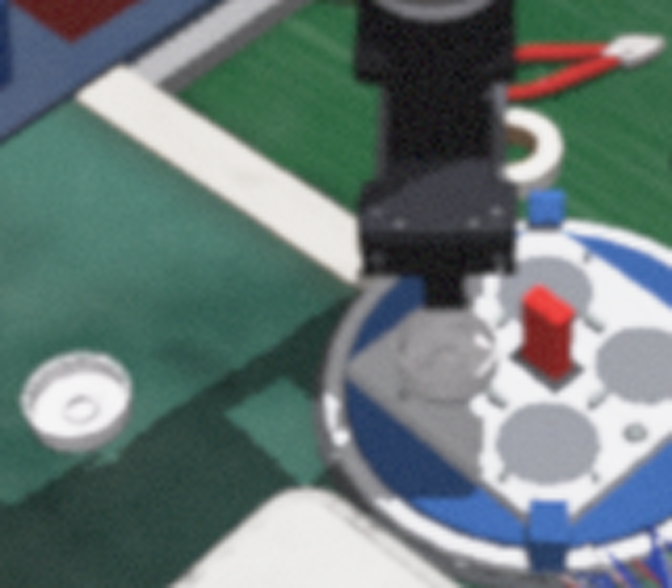

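The first shield lies flat in station 2 at crop (445,355). The second is at (75,405). I go above it.

Request:
{"name": "drive_tool", "arguments": {"motion": "21.5 -1.2 0 0 0 40.9 0;21.5 -1.2 0 0 0 40.9 0;21.5 -1.2 0 0 0 40.9 0;21.5 -1.2 0 0 0 40.9 0;21.5 -1.2 2 0 0 40.9 0;21.5 -1.2 2 0 0 40.9 0;21.5 -1.2 2 0 0 40.9 0;21.5 -1.2 2 0 0 40.9 0"}}

```text
t: 25.45
tcp_pos: [0.4294, 0.2214, 0.1209]
eef_rot: [0.707, 0.707, 0.0, 0.0]
force: [-0.9, -0.1, -0.1]
gripper_width: 0.0871
grip_force: 0.0
```

```bash
python3 - <<'E'
from h import *
im,d,o=shields('scene');[print(x) for x in o]
rel([.428,.2225,.018],0)
E
```

```text
([0.5779, 0.0656, 0.031], 0.86, (321, 256), [122, 2, 216])
([0.43, 0.221, -0.0024], 0.83, (235, 268), [136, 7, 153])
([0.4082, 0.3488, -0.0014], 0.54, (196, 247), [122, 102, 93])
shift cm [ 0.12 -0.18 10.32]
tcp [0.4296 0.2212 0.1212] yaw y deg -0.0 tilt z [ 1.3e-03  2.0e-04 -1.0e+00] q6 0.24
turn about tool z deg -0.0 or 180.0
```

Request:
{"name": "drive_tool", "arguments": {"motion": "0.1 0 4 0 0 0 0;0.1 0 8 0 0 0 0;0.1 0 10.2 0 0 0 0;0.1 0 10.2 0 0 0 0;0.1 0 10.2 0 0 0 255;0.1 0 10.2 0 0 0 255;0.1 0 10.2 0 0 0 255;0.1 0 10.2 0 0 0 255;0.1 0 10.2 0 0 0 255;0.1 0 10.2 0 0 0 255;0.1 0 10.2 0 0 0 255;0.1 0 10.2 0 0 0 255", "squeeze": 20}}

```text
t: 26.75
tcp_pos: [0.4286, 0.2231, 0.02]
eef_rot: [0.707, 0.707, 0.001, 0.0]
force: [-1.2, 0.2, 7.1]
gripper_width: 0.0582
grip_force: 20.0
```

```bash
python3 - <<'E'
from h import *
rel([.6533,-.0186,.125],np.radians(40.9))
E
```

```text
shift cm [-24.18  22.48 -10.47]
tcp [0.4286 0.2231 0.02  ] yaw y deg 0.0 tilt z [ 1.6e-03  4.0e-04 -1.0e+00] q6 0.25
turn about tool z deg -40.9 or 139.1
```

Request:
{"name": "drive_tool", "arguments": {"motion": "0 0 -4 0 0 0 255;0 0 -8 0 0 0 255;-2 1.9 -10.5 0 0 -4 255;-5 4.6 -10.5 0 0 -10 255;-8 7.4 -10.5 0 0 -16 255;-11 10.2 -10.5 0 0 -22 255;-14 13 -10.5 0 0 -28 255;-17 15.8 -10.5 0 0 -34 255;-20 18.6 -10.5 0 0 -40 255;-22.5 21 -10.5 0 0 -40.9 255;-24.2 22.5 -10.5 0 0 -40.9 255;-24.2 22.5 -10.5 0 0 -40.9 255;-24.2 22.5 -10.5 0 0 -40.9 255;-24.2 22.5 -10.5 0 0 -40.9 255", "squeeze": 30}}

```text
t: 28.15
tcp_pos: [0.6515, -0.0178, 0.1236]
eef_rot: [0.415, 0.91, -0.0, -0.001]
force: [0.0, -0.8, 0.3]
gripper_width: 0.0578
grip_force: 30.0
```

```bash
python3 - <<'E'
from h import *
rel([.6533,-.0186,.055],np.radians(40.9))
im,d,o=shields('scene');[print(x) for x in o]
E
```

```text
shift cm [-0.19  0.09  6.86]
tcp [ 0.6515 -0.0178  0.1236] yaw y deg 41.0 tilt z [-2.5e-03  8.0e-04 -1.0e+00] q6 -0.91
turn about tool z deg 0.1 or -179.9
([0.4083, 0.3465, 0.0009], 0.86, (196, 246), [136, 139, 148])
([0.577, 0.0666, 0.0284], 0.6, (321, 257), [133, 3, 192])
```

Request:
{"name": "drive_tool", "arguments": {"motion": "-0.08 0.03 2.5 0 0 0 255;-0.08 0.03 5 0 0 0 255;-0.08 0.03 6.4 0 0 0 255;-0.08 0.03 6.8 0 0 0 255;-0.08 0.03 6.8 0 0 0 255;-0.08 0.03 6.8 0 0 0 255"}}

```text
t: 28.85
tcp_pos: [0.6546, -0.0194, 0.057]
eef_rot: [0.415, 0.91, 0.0, 0.001]
force: [0.5, 0.3, -0.4]
gripper_width: 0.0579
grip_force: 30.0
```

```bash
python3 - <<'E'
from h import *
rel([.6533,-.0186,.052],np.radians(40.9))
E
```

```text
shift cm [ 0.15 -0.05  0.5 ]
tcp [ 0.6546 -0.0194  0.057 ] yaw y deg 40.9 tilt z [ 1.8e-03 -4.0e-04 -1.0e+00] q6 -0.91
turn about tool z deg 0.0 or -180.0
```

Request:
{"name": "drive_tool", "arguments": {"motion": "0.12 -0.04 0.2 0 0 0 255;0.12 -0.04 0.35 0 0 0 255;0.12 -0.04 0.5 0 0 0 255;0.12 -0.04 0.5 0 0 0 255"}}

```text
t: 29.25
tcp_pos: [0.653, -0.0188, 0.0521]
eef_rot: [0.415, 0.91, 0.0, 0.0]
force: [-0.3, 0.7, 3.9]
gripper_width: 0.0579
grip_force: 30.0
```

Contact at the seating height. I release, lift and clear the view.

Request:
{"name": "drive_tool", "arguments": {"motion": "0.12 -0.04 0.5 0 0 0 50;0.12 -0.04 0.5 0 0 0 50;0.12 -0.04 0.5 0 0 0 50;0.12 -0.04 0.5 0 0 0 50;0.12 -0.04 -3 0 0 0 50;0.12 -0.04 -8 0 0 0 50;0.12 -0.04 -13 0 0 0 0;3.4 -3.8 -13 0 0 0 0;6.6 -7.6 -13 0 0 0 0;9.8 -11.4 -13 0 0 0 0;13 -15.2 -13 0 0 0 0;16.2 -19 -13 0 0 0 0;16.2 -19 -13 0 0 0 0;16.2 -19 -13 0 0 0 0"}}

```text
t: 30.65
tcp_pos: [0.4017, -0.0206, 0.181]
eef_rot: [0.416, 0.909, -0.0, -0.001]
force: [0.8, -0.1, 0.1]
gripper_width: 0.0872
grip_force: 0.0
```

```bash
python3 - <<'E'
from h import *
print(arm.state()['tcp_pos'])
im,d,o=shields('scene');[print(x) for x in o]
cv2.imwrite('pics/end.png',cv2.resize(im[180:320,265:425,::-1],None,fx=4.2,fy=4.2,interpolation=2))
im,d,o=shields('top');[print(x) for x in o]
for n in('collar_handle','varnish_bottle','tape_white_roll'):print(n,[(np.round(r['position'],3),round(r['conf'],2)) for r in arm.landmark_of('top',n)])
E
```

```text
[ 0.40167013 -0.02063532  0.18100288]
([0.5797, 0.0683, 0.0267], 0.87, (321, 256), [119, 2, 217])
([0.6515, -0.0205, 0.0275], 0.72, (368, 257), [117, 2, 216])
([0.4088, 0.3503, -0.0037], 0.71, (196, 247), [133, 135, 147])
([0.6548, -0.0187, 0.0307], 0.83, (357, 217), [51, 1, 249])
([0.4089, 0.3466, -0.0001], 0.77, (181, 349), [137, 164, 201])
([0.5763, 0.0676, 0.0352], 0.6, (316, 257), [60, 1, 250])
collar_handle [(array([ 0.648, -0.12 ,  0.078]), 0.77)]
varnish_bottle [(array([ 0.744, -0.235, -0.002]), 0.69)]
tape_white_roll [(array([ 0.757,  0.178, -0.006]), 0.88)]
```

View pics/end.png

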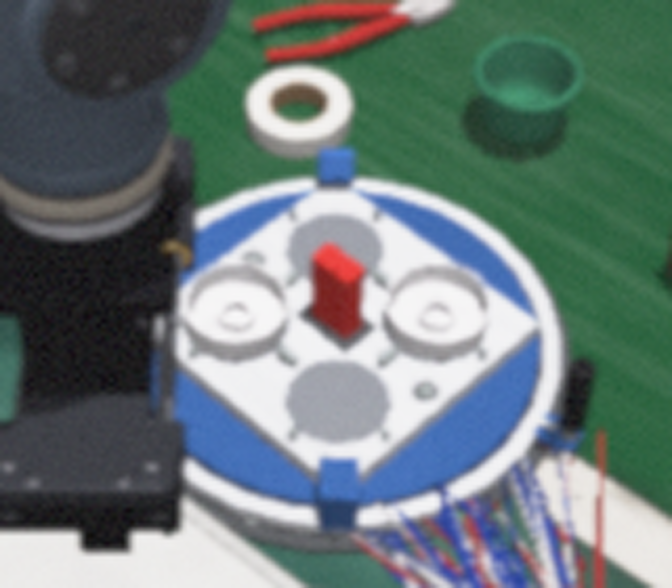

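Both shields lie flat in stations 2 (235,310) and 4 (435,312). The lugs at (338,165) and (338,485) hold the corners, and the handle is at the red mark. The bottle and tape are unmoved.

```bash
python3 -c "
from station import arm
print(arm.finish_job())"
```

```text
the job is handed in; nothing more can be done
None
```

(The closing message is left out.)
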